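Park the piston at the top of the gutter and bolt it in

TASK

With the fingertips, push the piston that lies in the sloped gutter uphill and over the low cross bar near the top, so that it sits between that bar and the end stop and stays there by itself when let go. Then push the keeper bolt at the side fully home, so that it closes the gutter behind the piston. Only push: lift neither the piston nor anything else, and leave the other parts round the gutter where they are.

Things in the scene. Friction and masses are not known exactly. Their poses are not given: they have to be found in the camera images.
- stand: The plywood foot of the gutter, 250 x 90 x 12 mm, fixed to the worktop. Origin: centre of its underside; z up, x level and in the uphill direction of the gutter.
- gutter: Straight open aluminium gutter on the stand, fixed, climbing at 7 degrees. Origin: on its running floor, on the centre line, 58 mm above the worktop. x uphill along the floor, z square to the floor, y to the left looking uphill ('gutter x, y, z' below). Floor from x = -122 to +100 mm; side walls 3 mm thick, inner faces at y = +-29 mm, tops 16 mm above the floor.
- end_stop (a point): Middle of the downhill face, at floor level, of the steel end stop plate at the top of the gutter: gutter (92, 0, 0) mm. The plate stands 42 mm above the floor.
- seat_bar (a point): Top of the round steel cross bar near the top of the gutter, at gutter (46, 0, 3) mm: it stands 3 mm proud of the floor. The seat is the space between this bar and the end stop.
- low_lip (a point): Top of the round cross bar at the low end, at gutter (-115, 0, 16) mm, 16 mm proud of the floor.
- piston: The larger alloy piston, a cylinder 60 mm in diameter and 54 mm long, 0.13 to 0.27 kg. It lies on its side across the gutter, free to roll; smooth and lightly oiled (friction coefficient about 0.2 on anything). At first against the low lip. Origin: centre of its skirt end, on the axis; z along the axis to the crown. It turns as it rolls. Downhill of the seat it rolls back to the lip when let go.
- piston_mid (a point): The middle of the piston, on its axis (30 mm from its round face, 27 mm from each end). At first at gutter x = -85 mm, z = 30 mm; in the seat at gutter x = 60 to 62 mm. It takes a push of less than 8 N to cross the seat bar.
- keeper (a joint): Keeper bolt: steel bar 9 mm wide, 8 mm high, sliding along gutter y at gutter x = 19 mm, 28 mm above the floor. Value in m: 0 = drawn fully out, its tip inside the guide at y = -42 mm; it grows as the bolt is pushed towards +y; 0.052 = fully home, the bar across the gutter just downhill of the seated piston. Starts 0 to 8 mm in, stays where it is left, slides with about 2 N.
- keeper_pad (a point): Centre of the outer face (looking to gutter -y) of the push pad on the outer end of the keeper bolt: a plate 34 mm along gutter x, 36 mm high, 6 mm thick, square to the bolt. Moves with the bolt; at joint value 0 at gutter (19, -105, 32) mm.
- keeper_guide (a point): Top centre of the fixed block that guides the bolt, at gutter (19, -39, 40) mm: 30 mm along gutter x, 14 mm along y, outside the gutter's wall on the -y side.
- small_piston: Bystander: a smaller alloy piston, 54 mm across and 48 mm tall, standing upright on the worktop beside the gutter; loose. Origin: centre of its underside.
- bearing: Bystander: a ball bearing, 47 mm across and 14 mm thick, lying flat on the worktop; loose. Origin: centre of its underside.
- lock_nut: Bystander: a large hexagonal nut, 36 x 41 x 16 mm, lying flat on the worktop; loose. Origin: centre of its underside.
- hub_spacer: Bystander: an alloy spacer ring, 38 mm across and 30 mm tall, standing on the worktop; loose. Origin: centre of its underside.
- brake_pad: Bystander: a brake pad, 42 x 84 x 12 mm, lying flat on the worktop; loose. Origin: centre of its underside.
- tape_roll: Bystander: a roll of black tape, 66 mm across and 19 mm tall, lying flat on the worktop; loose. Origin: centre of its underside.
There are look-alikes about, which are no part of the job. Leave any blue look-alike of the piston alone.

How it is judged (in metres and radians):
On the way, in this order (a step that is already met when the one before it is completed fails the run):
1. the piston rests in the seat, untouched by the robot, with the keeper still open (x of piston_mid in the frame of gutter between 0.056 and 0.067 m and z of piston_mid in the frame of gutter between 0.026 and 0.034 m and linear speed of piston below 0.02 m/s and contact force between each of the arm, the fingers and piston below 0.2 N and value of joint keeper below 0.02 m), for 0.2 s.
2. the keeper is pushed home behind the piston (x of piston_mid in the frame of gutter between 0.056 and 0.067 m and z of piston_mid in the frame of gutter between 0.026 and 0.034 m and linear speed of piston below 0.02 m/s and value of joint keeper above 0.047 m), for 0.2 s.
At the end, for the whole second after the job is handed in: The piston lies at rest in the seat between the cross bar and the end stop (its middle at gutter x 56 to 67 mm, y within 6 mm of the centre line, 26 to 34 mm above the floor), and the keeper is pushed in by more than 47 of its 52 mm (all of step 2 and y of piston_mid in the frame of gutter between -0.006 and 0.006 m); the robot touches nothing.
It fails at once if the piston is lifted out of the gutter (more than 12 mm off its floor) (z of piston_mid in the frame of gutter above 0.042 m).
It fails at once if one of the other parts is moved by more than 25 mm (distance of any of small_piston, bearing, lock_nut, hub_spacer, brake_pad, tape_roll from where it was at the start of the episode above 0.025 m).
It also fails if it takes over 48 s, if anything falls off the work surface, if the arm or the gripper's body presses on something with over 40 N, if the wrist force passes 120 N, or if a joint passes its speed limit or range.

ROBOT

A 6-joint arm with a two-finger parallel gripper is mounted at the origin on a cart in front of the work surface, level with it; the furniture and walls round the work are solid. World frame = base frame: x ahead of the robot, y to its left, z up, the work surface at z = 0. Lengths are in mm, angles in degrees, forces in N, time in s.
With the tool pointing down it reaches from about 300 to 850 mm from the base axis. Payload 4.2 kg.
Tool frame: the origin (TCP) lies at the centre of the arm's flange, where the gripper is bolted on; the fingertips stand 191 mm ahead of it and the grasp point (between the pads) lies 172 mm ahead of it; z points along the fingers, y is the direction in which the jaws open and shut (so a half turn about z gives the same grasp; the last joint's range is limited). The gripper opens to 91 mm and grips with 3 to 60 N. Pads are 32 mm wide; open, the fingers measure 118 mm over their backs; the gripper's body (76 mm by 178 mm) begins 60 mm behind the grasp point.
Start: joints at [75.63, 18.312, 89.639, -0, 72.044, -1.146], TCP at [131.532, 559.752, 404.776] pointing down, gripper open.
Joint ranges: [-177.97, 177.97], [-48.28, 115.42], [12.27, 149.76], [-77.06, 257.06], [2.81, 150.46], [-146.56, 146.56]. Speed limits (degrees/s): [147.25, 147.25, 180, 180, 180, 180].

INTERFACE

Orientations are given as [roll, pitch, yaw] about the fixed x, y, z axes, in that order (R = Rz(yaw) Ry(pitch) Rx(roll)).
In Python, from workcell import status, vision, ticket gives the robot as it stands.
- The arm moves only by the shell command python3 -m jog 'ROWS' [FORCE]. ROWS is JSON, a list of rows, each a list of 7 numbers: the finger opening in m, from 0 to 0.0912, then the shift along the tool's x, y, z in m, then the turn, a rotation vector about the tool's x, y, z in rad. A call has 1 to 12 rows; each row shifts and turns the commanded pose from where the row before left it, along the tool's axes as they then stand; what a row does not reach is not made up. A row lasts 1/8 s, in which the tool goes at most 62.5 mm and 10.7 degrees, less where a joint would pass 70% of its speed; a pose out of reach is approached as far as the arm can. A call with a gripper value outside its range is refused whole. The fingers move at their own pace and stop on an object; FORCE is the grip in N (left out, the last holds). Time passes only in rows, so rows that do not move let the fingers close. It gives the time, the measured TCP pose, the force and the opening at its end, in the units of the state.
- status.state(): the state, without advancing time (a new reading comes with each control period).
- vision.grab_frame(name): name is "scene" or "top" or "wrist"; returns a dict with "color" (384x512x3 uint8, blue, green, red), "depth" (384x512 float32, mm along the optical axis (not along the pixel's ray), 0 where there is no reading), "fov_y" (degrees; the focal length in pixels is half the picture's height over the tangent of half this angle, whatever the lens; pixels are square), "cx", "cy" (the principal point, pixels), "k1" (the pictures are not rectified: a ray, as slopes to the right and down, at radius r is drawn at 1 + k1 r^2 times it, then the intrinsics apply), "pose" (4x4, takes a point from camera to world coordinates). Camera axes: x right, y down, z forward; pixel columns grow to the right and rows downward; lengths in mm; the calibration is good to about 2 mm. A picture is of the moment at which its call begins.
- ticket.job_done(): hands the job in, once; it reports no verdict.
Trained networks look in the newest picture that a camera, given by its name, has taken for a name from the list of things; names that differ only in an ending like _2 or _b are one class to them, and where a whole thing is asked for, a point or a joint stands for the part that bears it (a point fixed in the world has none). Each returns a list of dicts, best first, with "p" (0 to 1); they miss things now and then, are a little off and sometimes report something else, mostly with a low value. They report only what shows in the picture. A call takes as long as a camera call. They do not tell look-alikes from the thing itself.
- vision.find_in(camera, label): "location" ([x, y, z] in mm, in world coordinates, good to about 4 mm: the middle of the surface that is visible of it).
- vision.silhouettes(camera, label): "pixels" (384x512 bool, what is visible of it).
The state is a dict: "time_s": time; "qpos": joint angles; "qvel": joint speeds; "effort": joint torques, N m; "ee_pos": TCP position; "ee_rot": TCP orientation; "force": force on the tool from outside, world axes, zero at the start; "torque": the same for the moment, N m; "gripper_width": finger opening in mm.
Only numpy, scipy, OpenCV 4.12 (cv2) and the standard library are available. Lean on these libraries where they do the work, as an engineer would, in place of code of your own. Each camera call takes 0.05 s, during which the arm holds its last target.

## Working session

There is one attempt and no reset: what is moved stays moved. The work goes in short steps, Python scripts to look and compute and a shell command to move; the robot and the scene stay as the last step left them, time stands still between calls to the robot, and variables do not carry over. Pictures are saved under pics/ and viewed, and the job is handed in when it is done.

```bash
mkdir -p pics; ls
python3 - <<'E'
from workcell import status, vision
import cv2,numpy as np
s=status.state();print(s)
for n in ["scene","top"]:
    f=vision.grab_frame(n);cv2.imwrite(f"pics/{n}0.png",f["color"]);print(n,f["fov_y"],f["cx"],f["cy"],f["k1"],np.round(f["pose"],3).tolist())
    for l in ["piston","gutter","keeper","keeper_pad","stand","keeper_guide","end_stop","low_lip","seat_bar","small_piston"]:
        try: print(l,[(round(d["p"],2),np.round(d["location"]).tolist()) for d in vision.find_in(n,l)])
        except Exception as e: print(l,e)
E
```

```text
pics
{'time_s': 0.0, 'qpos': array([ 7.56299439e+01,  1.83513931e+01,  8.97082298e+01,  1.33371466e-03,
        7.20441787e+01, -1.14792332e+00]), 'qvel': array([-0.14243501,  0.0920696 ,  0.00728098,  0.02865413, -0.02811813,
       -0.00166416]), 'effort': array([ 1.39941691e-03, -4.12469566e+01, -2.31966072e+01,  7.28154788e-02,
        4.58743132e-02, -1.43839202e-04]), 'ee_pos': array([131.4894007 , 559.58036919, 403.91010925]), 'ee_rot': array([-1.79896245e+02, -3.34728320e-03,  1.66777452e+02]), 'force': array([-1.32665121,  0.15405785,  0.08743871]), 'torque': array([0.05259758, 0.01336608, 0.02225245]), 'gripper_width': 90.97302017055223}
scene 53.10252557259277 257.4859307899617 194.29076432304802 0.03381096968465968 [[-0.899, -0.231, 0.373, 240.237], [-0.439, 0.5, -0.747, 554.517], [-0.014, -0.835, -0.551, 575.742], [0.0, 0.0, 0.0, 1.0]]
piston [(0.91, [588.0, 10.0, 91.0]), (0.78, [402.0, -129.0, 49.0])]
gutter [(0.72, [609.0, -111.0, 64.0]), (0.2, [467.0, -47.0, 12.0])]
keeper [(0.49, [523.0, -117.0, 96.0])]
keeper_pad [(0.75, [526.0, -117.0, 89.0])]
stand [(0.65, [590.0,
[... 411 characters left out ...]
8, 0.011, -91.966], [-0.009, -0.112, -0.994, 1139.026], [0.0, 0.0, 0.0, 1.0]]
piston [(0.79, [406.0, -149.0, 57.0]), (0.63, [597.0, -10.0, 101.0]), (0.23, [603.0, 110.0, 19.0])]
gutter [(0.96, [610.0, -117.0, 63.0])]
keeper [(0.49, [529.0, -120.0, 93.0])]
keeper_pad [(0.71, [531.0, -124.0, 89.0])]
stand [(0.79, [605.0, -116.0, 64.0])]
keeper_guide [(0.68, [614.0, -115.0, 67.0]), (0.29, [695.0, -28.0, 46.0])]
end_stop [(0.64, [532.0, -121.0, 94.0]), (0.6, [609.0, -118.0, 65.0])]
low_lip [(0.62, [609.0, -114.0, 62.0]), (0.34, [604.0, -115.0, 64.0])]
seat_bar [(0.62, [613.0, -114.0, 61.0])]
small_piston [(0.72, [604.0, -118.0, 62.0]), (0.57, [699.0, -26.0, 46.0]), (0.32, [530.0, -118.0, 93.0])]
```

View pics/scene0.png

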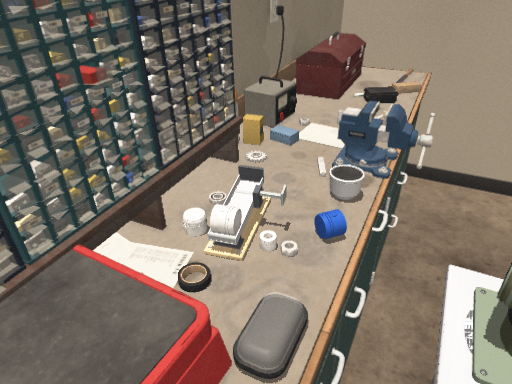

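View pics/top0.png

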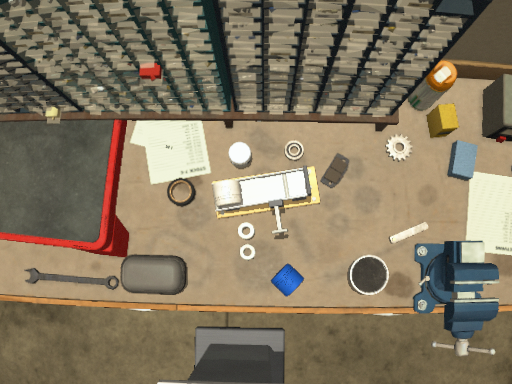

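Top view: the silver piston lies at (228,192) in the gutter, which climbs to the right, with the end stop at (307,182). The keeper pad is at (280,235). The other piston at (287,280) is blue and on the worktop, so it is the look-alike. I'll confirm this in an enlarged crop and fit the gutter pose.

```bash
cat > h.py <<'E'
from workcell import status, vision
import cv2,numpy as np
def K(f):
    fl=f["color"].shape[0]/2/np.tan(np.radians(f["fov_y"]/2)); return fl
def cloud(f):
    h,w=f["depth"].shape; fl=K(f)
    u,v=np.meshgrid(np.arange(w),np.arange(h))
    xd=(u-f["cx"])/fl; yd=(v-f["cy"])/fl
    x,y=xd.copy(),yd.copy()
    for _ in range(20):
        s=1+f["k1"]*(x*x+y*y); x,y=xd/s,yd/s
    z=f["depth"]; P=np.stack([x*z,y*z,z,np.ones_like(z)],-1)
    return (P@f["pose"].T)[...,:3], z>0
def proj(f,P):
    P=np.atleast_2d(P); T=np.linalg.inv(f["pose"])
    C=P@T[:3,:3].T+T[:3,3]; x=C[:,0]/C[:,2];y=C[:,1]/C[:,2]
    s=1+f["k1"]*(x*x+y*y); fl=K(f)
    return np.stack([x*s*fl+f["cx"],y*s*fl+f["cy"]],-1)
def gut(o,yaw):
    c,s=np.cos(yaw),np.sin(yaw); a=np.radians(7)
    X=np.array([c*np.cos(a),s*np.cos(a),np.sin(a)]); Y=np.array([-s,c,0]); Z=np.cross(X,Y)
    return np.stack([X,Y,Z],1), np.array([o[0],o[1],58.])
E
python3 - <<'E'
from h import *
f=vision.grab_frame("top")
P,ok=cloud(f)
c=f["color"][150:250,195:335];cv2.imwrite("pics/topc.png",cv2.resize(c,None,fx=5.5,fy=5.5,interpolation=cv2.INTER_CUBIC))
# height map print
z=P[...,2]
sub=(slice(165,245,4),slice(208,328,5))
print(np.round(z[sub]).astype(int))
np.save("P.npy",P)
E
```

```text
[[   1    0    1    1    3   -3   17   14   -6   -1   -3   -1 1139   -2
     0   -1   -3    0    1   -2    0    0   -4    2]
 [   0   -1    0   -2   -2   -1   -3   -5   -2    1   -4    2   -1    0
     4    1    3   80   82   73   14   12    0    1]
 [   2   -2    2    1   -3   -3    4    2   -1    2    2    8   77   79
    69   66   62   68   69   67   99   16    2   -2]
 [   2   -2    2   -6    0   -2   10   13   69   66   58   57   61   59
    56   66   64   68   67   71  109   13   -3    9]
 [   1   12  104  107  107  103   85   48   53   51   56   58   55   61
    58   67   63   65   69   70  109   14    2    4]
 [   0   93  106  108  105 1139   88   56   54   57   58   58   63   56
    59   62   63   64   66   71  114   16   -2   -2]
 [  -2   84  104  110  105  101   94   55   53   56   58   60   61   63
    61   59   66   61   63   73  110   16    6   -1]
 [   0   55  101  107  108  104   95   45   55   52   54   59   55   59
    63   59   70   64   66   68  110   11   12    0]
 [   1   -1   99  108  107  101   91   54   54   53   57   54   58   63
    61   61   83   79   68  
[... 700 characters left out ...]
2   -2   -1   -1    1
    92   -4    2    3    3   -2   -3   -3   -1   -2]
 [  -4    2    1    0    2    0   -2   30   30    2   -2    0   -3    4
    92    0    0    0    3   -3    0   -1    5    3]
 [   0    1    1   -1    2    2   30    2    2   28    1    2    2    0
   110  110   -1    4   -2    3    1   -2   -2   -1]
 [   2   -1   -2    1    3    0   29    0    1   17    0    3    0   -2
     0   -2   -1    2    0    0    0    0    1    0]
 [  -4   -5    0   -1    3   -2    2   31   33    1    4    0    6   -3
     4   -1   -2    3    3   -2   -1   -1    1    2]
 [   0    0    1    2    0    2    2    3    4   -1    2    1    3    2
     1   -2    1    4   -2   -2   -1    0    3   -1]]
```

View pics/topc.png

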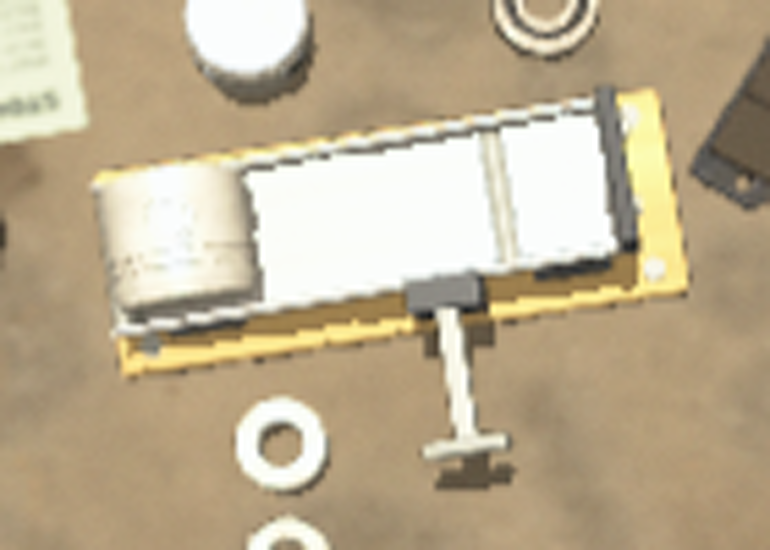

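```bash
cat > fit.py <<'E'
from h import *
from scipy.optimize import minimize
def mkpts():
    L=[]
    return L
def lines():
    # edges in gutter coords (polylines), visible from above
    W=[]
    for s in (1,-1):
        W.append([(-122,s*29,16),(92,s*29,16)])
        W.append([(-122,s*32,16),(100,s*32,16)])
    W.append([(92,-29,42),(92,29,42)])
    W.append([(46,-29,3),(46,29,3)])
    W.append([(19-15,-46,40),(19+15,-46,40),(19+15,-32,40),(19-15,-32,40),(19-15,-46,40)])
    return W
def draw(f,o,yaw,k=0,scale=1,off=(0,0),extra=[]):
    R,t=gut(o,yaw)
    im=cv2.resize(f["color"][off[1]:off[1]+110,off[0]:off[0]+150],None,fx=scale,fy=scale,interpolation=cv2.INTER_CUBIC)
    for W in lines()+[[(2,-105-(-k),50),(36,-105+k,50)]]+extra:
        p=proj(f,np.array(W)@R.T+t)
        q=((p-np.array(off)+.5)*scale).astype(int)
        cv2.polylines(im,[q.reshape(-1,1,2)],False,(0,0,255),1)
    # stand
    c,s=np.cos(yaw),np.sin(yaw);Rz=np.array([[c,-s,0],[s,c,0],[0,0,1]])
    return im
if __name__=="__main__":
    P=np.mean([cloud(vision.grab_frame("top"))[0] for _ in range(6)],0)
    m=(P[...,0]>480)&(P[...,0]<720)&(P[...,1]>-280)&(P[...,1]<60)&(P[...,2]>40)&(P[...,2]<140)
    Q=P[m]
    o=np.array([608,-110.]);yaw=np.radians(-82)
    for it in range(8):
        R,t=gut(o,yaw); G=(Q-t)@R
        # floor points y edges : wall points
        w=(np.abs(G[:,2]-15)<5)&(G[:,0]>-40)&(G[:,0]<85)&(np.abs(np.abs(G[:,1])-30.5)<8)
        w&=~((G[:,1]<0)&(np.abs(G[:,0]-19)<22))
        l=w&(G[:,1]>0); r=w&(G[:,1]<0)
        pl=np.polyfit(G[l,0],G[l,1],1); pr=np.polyfit(G[r,0],G[r,1],1)
        e=(G[:,2]>25)&(G[:,0]>75)&(G[:,0]<115)&(abs(G[:,1])<28)
        ex=np.median(G[e,0])
        fl=(abs(G[:,2])<6)&(abs(G[:,1])<22)&(G[:,0]>-30)&(G[:,0]<80)
        print(l.sum(),r.sum(),e.sum(),pl,pr,ex,np.percentile(G[e,0],[5,95]),"floor z",np.median(G[fl,2]),np.degrees(yaw),o)
        yaw+=np.arctan((pl[0]+pr[0])/2)*.7
        dy=(pl[1]+pr[1])/2; dx=ex-96
        o=o+(R@np.array([dx,dy,0]))[:2]*.7
    R,t=gut(o,yaw);G=(Q-t)@R
    k=(G[:,2]>22)&(G[:,1]<-70)&(abs(G[:,0]-19)<25)&(G[:,1]>-115)
    pad=k&(abs(G[:,0]-19)>7)
    print("pad y",np.percentile(G[pad,1],[10,50,90]),pad.sum())
    b=(G[:,2]>40)&(G[:,0]<-40)&(abs(G[:,1])<40)
    g=G[b];print("piston y range",np.percentile(g[:,1],[2,98]),"x",np.percentile(g[:,0],[2,98]),"z",g[:,2].max())
    np.save("g.npy",[*o,yaw])
    for n,off in (("top",(195,145)),("scene",(180,145))):
        f=vision.grab_frame(n)
        cv2.imwrite(f"pics/fit_{n}.png",draw(f,o,yaw,0,5,off))
E
python3 fit.py
```

```text
87 41 103 [2.77421702e-02 3.55050955e+01] [  0.02580422 -25.61682214] 80.83608919122054 [76.68192495 85.3577369 ] floor z 2.0759396394971477 -82.0 [ 608. -110.]
93 55 106 [1.36866572e-02 3.17839735e+01] [ 1.37351256e-02 -2.92392877e+01] 91.16383762871963 [87.08331187 95.8794994 ] floor z 0.8087866311649065 -80.92646269840739 [609.96094    -99.08525139]
92 56 106 [4.20885593e-03 3.08537107e+01] [ 3.42105306e-03 -3.00822468e+01] 94.42237770895886 [90.43340941 99.31130771] floor z 0.4088370316941699 -80.37659380593865 [610.31054385 -95.62676116]
92 53 106 [1.55930534e-03 3.05837827e+01] [-1.47970089e-04 -3.03179349e+01] 95.52271955082009 [ 91.53992001 100.4349647 ] floor z 0.29290245881205296 -80.22358799416456 [610.39351915 -94.5009433 ]
94 52 106 [8.63431590e-04 3.05002162e+01] [-5.55485370e-04 -3.04179217e+01] 95.86061543925005 [ 91.86108819 100.7718886 ] floor z 0.2416238549274265 -80.19528575510631 [610.4289067  -94.15835322]
93 52 106 [8.73205457e-04 3.04830489e+01] [-6.62401744e-04 -3.04464720e+01] 95.95864128002458 [ 91.95546426 100.86970216] floor z 0.22824338618569465 -80.18911034860145 [610.44079781 -94.05802088]
93 52 106 [7.99999071e-04 3.04703557e+01] [-7.35591054e-04 -3.04591188e+01] 95.98846544312514 [ 91.98279001 100.89938096] floor z 0.22266076131267265 -80.18488299153559 [610.44851607 -94.02752441]
93 52 106 [7.77631923e-04 3.04664572e+01] [-7.57952987e-04 -3.04630043e+01] 95.99681765519593 [ 91.99037887 100.90768876] floor z 0.2216699209700564 -80.18359138389417 [610.45102527 -94.01895727]
pad y [-104.29463653 -101.5928648   -98.84619402] 30
piston y range [-24.80065882  26.04196704] x [-111.86010822  -58.51591212] z 62.523449758370376
```

View pics/fit_top.png

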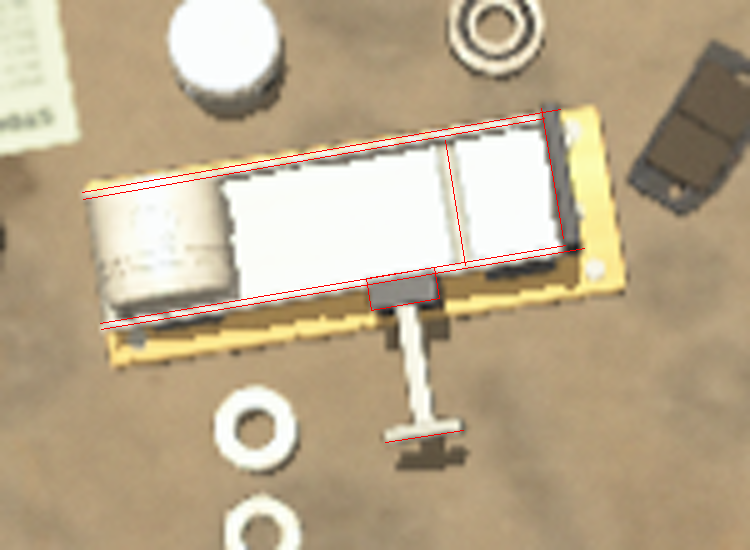

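View pics/fit_scene.png

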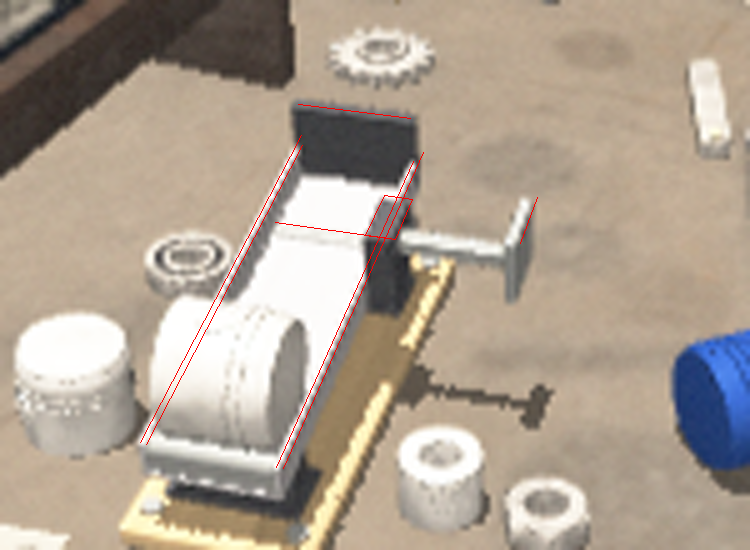

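The crop confirms it: the silver piston is in the gutter. The overlays match in both views to about 1–2 mm. Next I'll work out the approach pose (tool x downhill, y along gutter y, z into the floor) and check the path clearance.

```bash
cat > go.py <<'E'
import sys
from h import *
from scipy.spatial.transform import Rotation as Rn
g=np.load("g.npy");R,t=gut(g[:2],g[2])
def tool_now():
    s=status.state(); return s,Rn.from_euler("xyz",s["ee_rot"],degrees=True).as_matrix(),np.array(s["ee_pos"])
RT=np.stack([-R[:,0],R[:,1],-R[:,2]],1)
def report(tip=None):
    s,Rc,p=tool_now()
    tp=p+191*Rc[:,2]
    print("t",round(s["time_s"],2),"tip gutter",np.round((tp-t)@R,1),"tip world",np.round(tp,1),"F gutter",np.round(s["force"]@R,1),"w",round(s["gripper_width"],1),"q",np.round(s["qpos"]).tolist())
    rv=Rn.from_matrix(Rc.T@RT).as_rotvec()
    print("rot left (tool, rad)",np.round(rv,3),"tool axes in gutter",np.round(R.T@Rc,2).tolist())
    if tip is not None:
        tcp=R@np.array(tip)+t-191*RT[:,2]
        print("target tcp",np.round(tcp,1),"delta world",np.round(tcp-p,1),"tool now",np.round(Rc.T@(tcp-p),1),"in target tool axes",np.round(RT.T@(tcp-p),1))
if __name__=="__main__":
    a=[float(x) for x in sys.argv[1:4]]
    report(a if a else None)
E
python3 go.py -150 0 60
python3 - <<'E'
from h import *
P,ok=cloud(vision.grab_frame("scene"));P2,_=cloud(vision.grab_frame("top"))
for Q in (P,P2):
  Q=Q.reshape(-1,3);Q=Q[(Q[:,2]<700)&(Q[:,2]>-20)]
  for y in range(-250,620,60):
    m=abs(Q[:,1]-y)<30
    print(y,[int(np.percentile(Q[m&(abs(Q[:,0]-x)<30)][:,2],98)) if (m&(abs(Q[:,0]-x)<30)).sum()>5 else None for x in range(120,800,60)])
E
```

```text
t 1.55 tip gutter [-701.5 -360.4  243.1] tip world [131.5 559.8 213.8] F gutter [ 0.3 -0.9  0.4] w 91.3 q [76.0, 18.0, 90.0, -0.0, 72.0, -1.0]
rot left (tool, rad) [ 0.072 -0.108  1.167] tool axes in gutter [[-0.39, -0.91, -0.12], [-0.92, 0.39, 0.0], [0.05, 0.11, -0.99]]
target tcp [579.9  82.8 288.8] delta world [ 448.3 -476.9 -115.9] tool now [-545.5 -361.8  115.9] in target tool axes [-528.2  360.4  181.7]
-250 [None, None, None, 0, 0, 1, 0, 0, 1, 2, 145, 459]
-190 [None, None, None, 0, 1, 59, 0, 0, 109, 110, 147, 464]
-130 [1, None, None, 0, 56, 59, 95, 108, 99, 79, 145, 471]
-70 [13, -3, None, 0, 1, 1, 28, 30, 92, 73, 147, 478]
-10 [13, -3, None, 0, 1, 1, 26, 89, 107, 46, 146, 484]
50 [160, -2, None, 0, 1, 1, 1, 52, 91, 8, 147, 491]
110 [12, -1, None, 0, 51, 53, 24, 1, 19, 18, 411, 498]
170 [None, None, None, 1, 52, 53, 25, 1, 19, 3, 149, 504]
230 [None, None, None, 1, 50, 53, 140, 141, 141, 141, 292, 497]
290 [None, None, None, None, None, 16, 141, 141, 141, 141, 146, 365]
350 [None, None, None, None, None, None, 141, 141, 141, 141, 171, 230]
410 [None, None, None, None, None, 
[... 465 characters left out ...]
3, 4, 5, 31, 31, 71, 74, 149, 609]
-10 [-9, None, None, 3, 4, 4, 18, 88, 110, 50, 149, 611]
50 [2, None, None, 3, 5, 4, 4, 10, 89, 6, 149, 614]
110 [3, None, None, 3, 52, 55, 21, 4, 22, 20, 411, 620]
170 [2, None, None, 3, 53, 55, 26, 4, 7, 7, 148, 626]
230 [None, None, None, 4, 53, 55, 141, 142, 143, 143, 281, 631]
290 [None, None, None, 4, 13, 12, 143, 144, 143, 143, 150, 581]
350 [None, None, None, 3, 13, 11, 144, 143, 143, 143, 180, 477]
410 [None, None, None, 5, 13, 12, 143, 143, 144, 143, 179, 379]
470 [None, None, None, 4, 14, 13, 144, 143, 143, 143, 148, 270]
530 [None, None, None, 2, 4, 4, 141, 142, 143, 144, 148, 175]
590 [None, None, None, 2, 4, 4, 4, None, None, None, None, None]
```

```bash
python3 -m jog '[[0.018,-0.022,-0.015,0,0,0,0],[0.018,-0.045,-0.030,0,0,0,0],[0.018,-0.045,-0.030,0,0,0,0],[0.018,-0.045,-0.030,0,0,0,0],[0.018,-0.045,-0.030,0,0,0,0],[0.018,-0.045,-0.030,0,0,0,0],[0.018,-0.045,-0.030,0,0,0,0],[0.018,-0.045,-0.030,0,0,0,0],[0.018,-0.045,-0.030,0,0,0,0],[0.018,-0.045,-0.030,0,0,0,0],[0.018,-0.045,-0.030,0,0,0,0],[0.018,-0.045,-0.030,0,0,0,0]]' 20; python3 -m jog '[[0.018,-0.022,-0.015,0,0,0,0],[0.018,0,0,0,0.01,-0.015,0.16],[0.018,0,0,0,0.01,-0.015,0.16],[0.018,0,0,0,0.01,-0.015,0.16],[0.018,0,0,0,0.01,-0.015,0.16],[0.018,0,0,0,0.01,-0.015,0.16],[0.018,0,0,0,0.01,-0.015,0.16],[0.018,0,0,0,0.01,-0.015,0.16],[0.018,0,0,0,0,0,0]]'; python3 go.py -150 0 60
```

```text
time_s: 3.15
ee_pos: [557.0, 104.1, 404.9]
ee_rot: [180.0, 0.0, 166.8]
force: [1.0, 0.9, 0.5]
gripper_width: 17.8
time_s: 4.28
ee_pos: [573.9, 86.1, 404.7]
ee_rot: [-179.8, 6.8, 102.7]
force: [-0.8, -0.2, 0.7]
gripper_width: 18.0
t 4.28 tip gutter [-140.6   -4.8  175.5] tip world [578.3  63.8 215.1] F gutter [ 0.1 -0.8  0.7] w 18.0 q [9.0, 19.0, 89.0, -7.0, 72.0, -1.0]
rot left (tool, rad) [ 0.002 -0.003  0.049] tool axes in gutter [[-1.0, -0.05, -0.0], [-0.05, 1.0, 0.0], [0.0, 0.0, -1.0]]
target tcp [579.9  82.8 288.8] delta world [   5.9   -3.3 -115.8] tool now [  9.3   5.5 115.5] in target tool axes [  9.9   5.3 115.5]
```

```bash
python3 -m jog '[[0.018,0,0,0,0.002,-0.003,0.049],[0.018,0.007,0.005,0.02,0,0,0],[0.018,0,0,0.04,0,0,0],[0.018,0,0,0.04,0,0,0],[0.018,0,0,0.03,0,0,0],[0.018,0,0,0.015,0,0,0],[0.018,0,0,0.005,0,0,0],[0.018,0,0,0,0,0,0]]'; python3 go.py -147 0 22
python3 - <<'E'
from h import *
for n,(a,b,c,d) in (("scene",(130,280,170,330)),("top",(130,260,160,340))):
    f=vision.grab_frame(n);cv2.imwrite(f"pics/{n}1.png",cv2.resize(f["color"][a:b,c:d],None,fx=4,fy=4,interpolation=cv2.INTER_CUBIC))
E
```

```text
time_s: 5.28
ee_pos: [581.2, 75.7, 255.7]
ee_rot: [179.9, 7.0, 99.7]
force: [-0.0, 0.0, 1.1]
gripper_width: 17.8
t 5.28 tip gutter [-146.7    0.5   26.2] tip world [585.6  52.7  66.1] F gutter [ 0.1 -0.   1.1] w 17.8 q [8.0, 27.0, 100.0, -9.0, 53.0, 4.0]
rot left (tool, rad) [ 0.002  0.    -0.001] tool axes in gutter [[-1.0, 0.0, 0.0], [0.0, 1.0, 0.0], [-0.0, 0.0, -1.0]]
target tcp [581.1  75.3 251.5] delta world [-0.1 -0.4 -4.2] tool now [ 0.2 -0.2  4.2] in target tool axes [ 0.2 -0.1  4.2]
```

View pics/scene1.png

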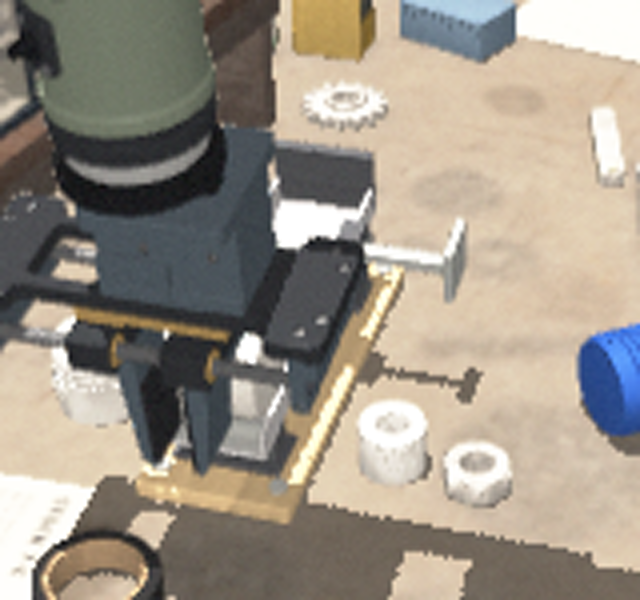

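View pics/top1.png

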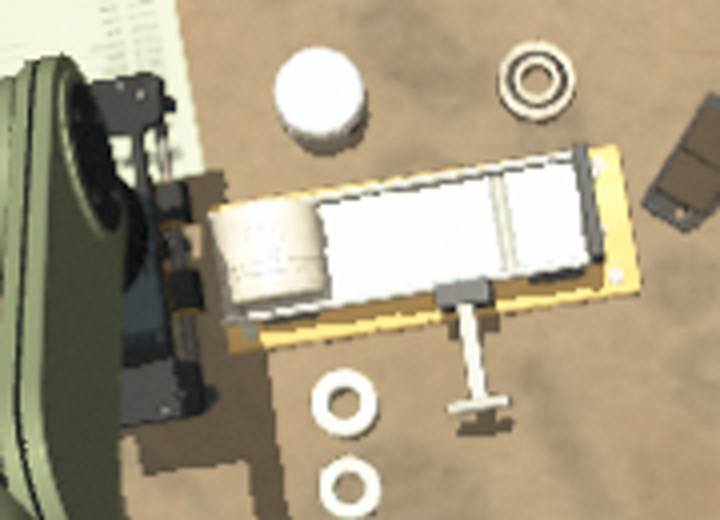

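Both pictures show the two fingers just downhill of the lip, centred on the gutter (top view about (185,245), piston at (268,255)), with nothing disturbed. I'll lower them 4 mm and start pushing.

```bash
python3 -m jog '[[0.018,0,0,0.004,0,0,0],[0.018,-0.006,0,0,0,0,0],[0.018,-0.006,0,0,0,0,0],[0.018,-0.006,0,0,0,0,0],[0.018,-0.006,0,0,0,0,0],[0.018,-0.006,0,0,0,0,0],[0.018,-0.006,0,0,0,0,0],[0.018,0,0,0,0,0,0]]'; python3 go.py
python3 - <<'E'
from h import *
for n,(a,b,c,d) in (("top",(130,260,160,340)),):
    f=vision.grab_frame(n);cv2.imwrite(f"pics/{n}2.png",cv2.resize(f["color"][a:b,c:d],None,fx=4,fy=4,interpolation=cv2.INTER_CUBIC))
E
```

```text
time_s: 6.38
ee_pos: [587.1, 39.4, 255.5]
ee_rot: [179.9, 7.0, 99.7]
force: [0.1, 0.6, 0.8]
gripper_width: 18.2
t 6.38 tip gutter [-110.2   -0.2   21.6] tip world [591.2  16.4  66. ] F gutter [-0.5  0.2  0.8] w 18.2 q [4.0, 27.0, 100.0, -9.0, 53.0, 0.0]
rot left (tool, rad) [ 0.001  0.001 -0.002] tool axes in gutter [[-1.0, 0.0, 0.0], [0.0, 1.0, 0.0], [-0.0, 0.0, -1.0]]
```

View pics/top2.png

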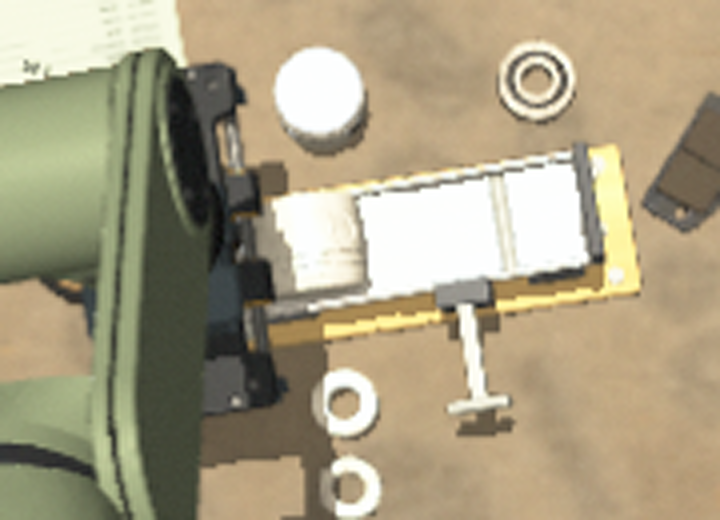

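The piston is rolling uphill with the fingers; its right edge is now at (365,240) and it is straight.

```bash
python3 -m jog '[[0.018,-0.006,0,0,0,0,0],[0.018,-0.009,0,0,0,0,0],[0.018,-0.009,0,0,0,0,0],[0.018,-0.009,0,0,0,0,0],[0.018,-0.009,0,0,0,0,0],[0.018,-0.009,0,0,0,0,0],[0.018,-0.009,0,0,0,0,0],[0.018,-0.009,0,0,0,0,0],[0.018,-0.009,0,0,0,0,0],[0.018,-0.006,0,0,0,0,0],[0.018,-0.003,0,0,0,0,0]]'; python3 go.py
python3 - <<'E'
from h import *
for n,(a,b,c,d) in (("top",(130,260,160,340)),("scene",(130,280,170,330))):
    f=vision.grab_frame(n);cv2.imwrite(f"pics/{n}3.png",cv2.resize(f["color"][a:b,c:d],None,fx=4,fy=4,interpolation=cv2.INTER_CUBIC))
E
```

```text
time_s: 7.8
ee_pos: [601.6, -45.6, 266.1]
ee_rot: [180.0, 7.0, 99.7]
force: [-0.0, 1.3, 0.3]
gripper_width: 18.1
t 7.8 tip gutter [-23.4  -0.4  21.6] tip world [605.7 -68.6  76.5] F gutter [-1.2  0.2  0.4] w 18.1 q [-4.0, 27.0, 97.0, -8.0, 54.0, -9.0]
rot left (tool, rad) [ 0.     0.    -0.002] tool axes in gutter [[-1.0, 0.0, 0.0], [0.0, 1.0, 0.0], [-0.0, 0.0, -1.0]]
```

View pics/top3.png

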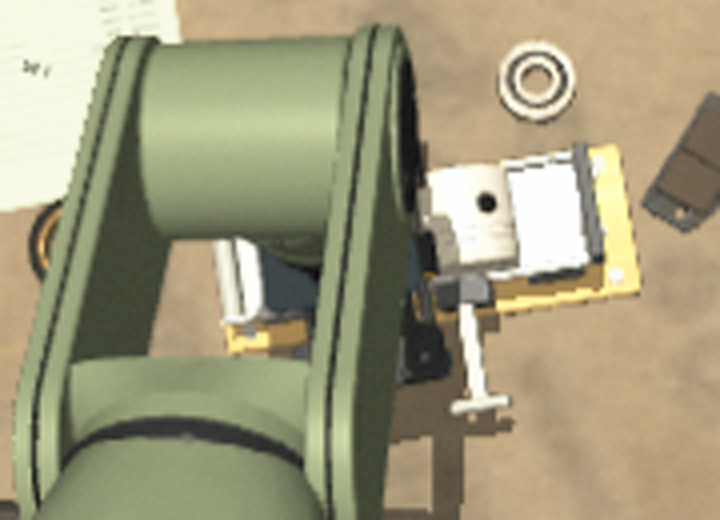

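View pics/scene3.png

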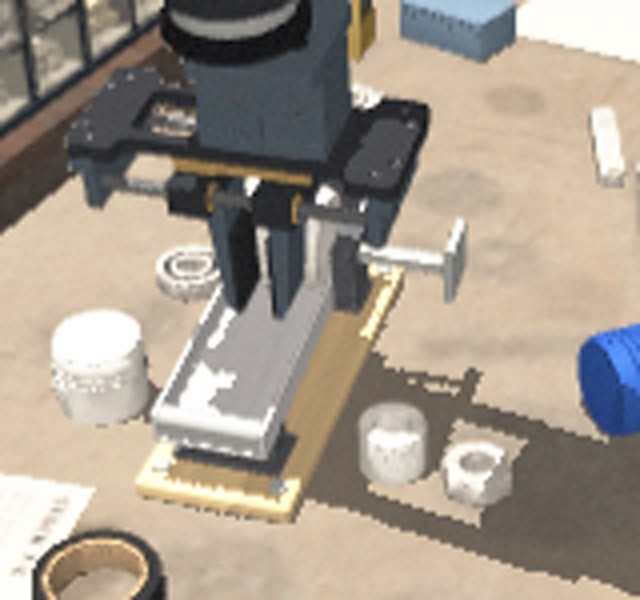

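The piston sits just before the seat bar (right edge at (515,215)) and is straight; force is about 1 N. Now over the bar, slowly.

```bash
python3 -m jog '[[0.018,-0.004,0,0,0,0,0],[0.018,-0.004,0,0,0,0,0],[0.018,-0.004,0,0,0,0,0],[0.018,-0.004,0,0,0,0,0],[0.018,-0.003,0,0,0,0,0],[0.018,-0.003,0,0,0,0,0],[0.018,-0.003,0,0,0,0,0]]'; python3 go.py;python3 -m jog '[[0.018,-0.003,0,0,0,0,0],[0.018,-0.003,0,0,0,0,0],[0.018,-0.003,0,0,0,0,0]]'; python3 go.py
python3 - <<'E'
from h import *
for n,(a,b,c,d) in (("top",(130,260,160,340)),("scene",(130,280,170,330))):
    f=vision.grab_frame(n);cv2.imwrite(f"pics/{n}4.png",cv2.resize(f["color"][a:b,c:d],None,fx=4,fy=4,interpolation=cv2.INTER_CUBIC))
E
```

```text
time_s: 8.78
ee_pos: [605.8, -70.0, 269.1]
ee_rot: [180.0, 7.0, 99.7]
force: [-0.3, 0.6, -0.2]
gripper_width: 18.2
t 8.78 tip gutter [ 1.6 -0.5 21.5] tip world [609.8 -93.1  79.6] F gutter [-0.7 -0.2 -0.1] w 18.2 q [-6.0, 27.0, 96.0, -8.0, 55.0, -11.0]
rot left (tool, rad) [ 0.     0.001 -0.002] tool axes in gutter [[-1.0, 0.0, 0.0], [0.0, 1.0, 0.0], [-0.0, 0.0, -1.0]]
time_s: 9.15
ee_pos: [607.2, -78.7, 270.3]
ee_rot: [180.0, 7.0, 99.7]
force: [-0.2, 0.3, 0.3]
gripper_width: 17.9
t 9.15 tip gutter [10.4 -0.5 21.6] tip world [ 611.3 -101.7   80.7] F gutter [-0.3 -0.2  0.3] w 17.9 q [-7.0, 28.0, 96.0, -8.0, 55.0, -12.0]
rot left (tool, rad) [ 0.     0.001 -0.002] tool axes in gutter [[-1.0, 0.0, 0.0], [0.0, 1.0, 0.0], [-0.0, 0.0, -1.0]]
```

View pics/top4.png

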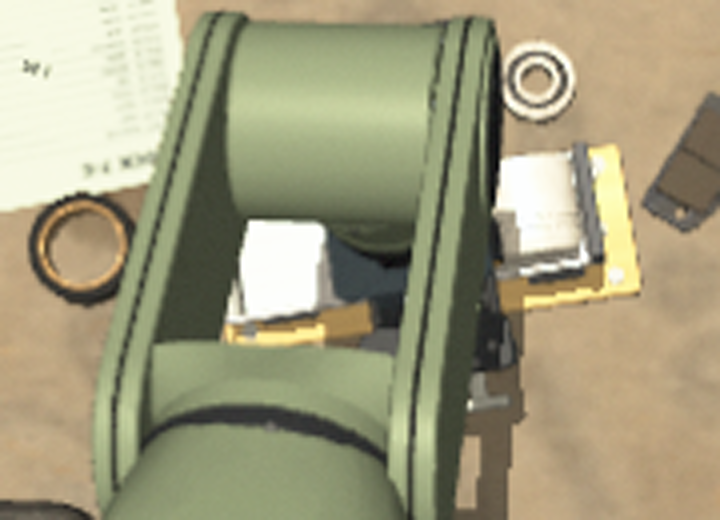

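```bash
cat > pm.py <<'E'
from go import *
from scipy.optimize import least_squares
def meas(cam="top",n=4):
    P=np.mean([cloud(vision.grab_frame(cam))[0] for _ in range(n)],0).reshape(-1,3)
    G=(P-t)@R
    m=(G[:,2]>38)&(G[:,2]<75)&(G[:,0]>35)&(G[:,0]<86)&(abs(G[:,1])<24)
    g=G[m]
    r=least_squares(lambda p:np.hypot(g[:,0]-p[0],g[:,2]-p[1])-30,[60,30],loss="soft_l1")
    b=(G[:,2]>32)&(G[:,2]<70)&(G[:,0]>50)&(G[:,0]<80)&(abs(G[:,1])<40)
    print(cam,m.sum(),"piston x,z",np.round(r.x,1),"y range",np.percentile(G[b,1],[3,97]))
    pd=(G[:,2]>22)&(G[:,2]<56)&(G[:,1]<-40)&(G[:,1]>-120)&(abs(G[:,0]-19)>7)&(abs(G[:,0]-19)<18)
    if pd.sum(): print("pad y",pd.sum(),np.percentile(G[pd,1],[10,50,90]))
if __name__=="__main__": meas()
E
python3 pm.py; python3 -m jog '[[0.018,-0.002,0,0,0,0,0],[0.018,0,0,0,0,0,0]]'; python3 go.py
```

```text
top 402 piston x,z [59.5 29.7] y range [-25.50117278  24.51970644]
pad y 22 [-104.33551402 -101.1067884   -44.91698735]
time_s: 9.7
ee_pos: [607.6, -80.5, 270.6]
ee_rot: [180.0, 7.0, 99.7]
force: [-0.1, 0.7, -0.7]
gripper_width: 18.2
t 9.7 tip gutter [12.2 -0.4 21.7] tip world [ 611.7 -103.4   81. ] F gutter [-0.8 -0.  -0.6] w 18.2 q [-7.0, 28.0, 96.0, -8.0, 55.0, -12.0]
rot left (tool, rad) [ 0.001  0.    -0.002] tool axes in gutter [[-1.0, 0.0, 0.0], [0.0, 1.0, 0.0], [-0.0, 0.0, -1.0]]
```

View pics/scene4.png

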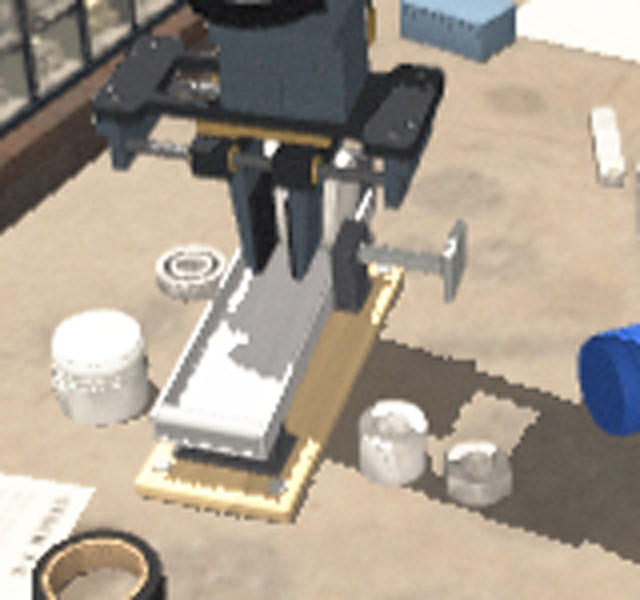

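The fit puts the piston at x 59.5, z 29.7 mm: it has dropped into the seat. I'll back off, wait, then check.

```bash
python3 -m jog '[[0.018,0.004,0,0,0,0,0],[0.018,0.008,0,0,0,0,0],[0.018,0.01,0,0,0,0,0],[0.018,0,0,0,0,0,0],[0.018,0,0,0,0,0,0],[0.018,0,0,0,0,0,0],[0.018,0,0,0,0,0,0]]'; python3 pm.py; python3 -m jog '[[0,0,0,-0.02,0,0,0],[0,0,0,-0.03,0,0,0],[0,0,0,-0.025,0,0,0],[0,-0.014,-0.02,0,0,0,0],[0,-0.014,-0.04,0,0,0,0],[0,0,-0.04,0,0,0,0],[0,0,-0.035,0,0,0,0],[0,0,0,0,0,0,0]]'; python3 pm.py; python3 go.py 19 -138 30
```

```text
time_s: 10.58
ee_pos: [603.9, -59.1, 267.8]
ee_rot: [180.0, 7.0, 99.7]
force: [-0.5, 0.7, 0.7]
gripper_width: 18.3
top 515 piston x,z [59.4 29.8] y range [-25.39186021  24.79344702]
pad y 46 [-103.96700092  -99.86079723  -42.61206391]
time_s: 11.78
ee_pos: [470.5, -100.8, 344.6]
ee_rot: [-179.8, 7.0, 99.6]
force: [0.7, -0.0, -0.2]
gripper_width: 0.1
top 511 piston x,z [59.4 29.7] y range [-25.4730926   25.03180959]
t 11.97 tip gutter [  18.2 -135.1   96.3] tip world [ 478.4 -123.3  155.8] F gutter [-0.2  0.4  0.2] w 0.5 q [-11.0, 13.0, 107.0, -8.0, 58.0, -17.0]
rot left (tool, rad) [ 0.001  0.001 -0.002] tool axes in gutter [[-1.0, 0.0, 0.0], [0.0, 1.0, 0.0], [-0.0, 0.0, -1.0]]
target tcp [ 473.1 -109.6  279.7] delta world [ -1.2  -9.3 -65.7] tool now [-0.9 -2.8 66.3] in target tool axes [-0.9 -2.8 66.3]
```

```bash
python3 -m jog '[[0,-0.001,-0.003,0.02,0,0,0],[0,0,0,0.025,0,0,0],[0,0,0,0.02,0,0,0],[0,0,0,0,0,0,0]]'; python3 go.py 19 -138 30
python3 - <<'E'
from h import *
for n,(a,b,c,d) in (("scene",(130,280,170,330)),):
    f=vision.grab_frame(n);cv2.imwrite(f"pics/{n}5.png",cv2.resize(f["color"][a:b,c:d],None,fx=4,fy=4,interpolation=cv2.INTER_CUBIC))
E
```

```text
time_s: 12.48
ee_pos: [472.7, -109.3, 279.6]
ee_rot: [-179.8, 6.9, 99.7]
force: [-0.7, 0.1, -0.0]
gripper_width: 0.5
t 12.47 tip gutter [  18.4 -138.9   30. ] tip world [ 476.1 -132.1   90. ] F gutter [-0.3 -0.7  0. ] w 0.5 q [-12.0, 17.0, 112.0, -9.0, 49.0, -17.0]
rot left (tool, rad) [-0.003 -0.001 -0.001] tool axes in gutter [[-1.0, 0.0, -0.0], [0.0, 1.0, -0.0], [0.0, -0.0, -1.0]]
target tcp [ 473.1 -109.6  279.7] delta world [ 0.4 -0.3  0.1] tool now [-0.4  0.3 -0. ] in target tool axes [-0.4  0.3 -0. ]
```

View pics/scene5.png

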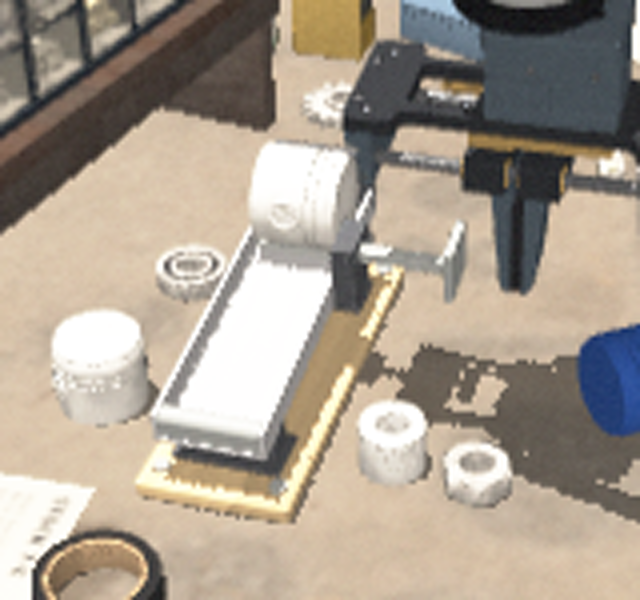

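The piston rests in the seat by itself at (300,195), and the closed fingers stand outside the pad (tip (515,290), pad (455,262)). Pushing the bolt now.

```bash
python3 -m jog '[[0,0,0.006,0,0,0,0],[0,0,0.008,0,0,0,0],[0,0,0.008,0,0,0,0],[0,0,0.008,0,0,0,0],[0,0,0.008,0,0,0,0],[0,0,0.008,0,0,0,0],[0,0,0.008,0,0,0,0],[0,0,0.006,0,0,0,0],[0,0,0.004,0,0,0,0],[0,0,0,0,0,0,0]]'; python3 go.py; python3 pm.py
python3 - <<'E'
from h import *
for n,(a,b,c,d) in (("scene",(130,280,170,330)),("top",(130,260,160,340))):
    f=vision.grab_frame(n);cv2.imwrite(f"pics/{n}6.png",cv2.resize(f["color"][a:b,c:d],None,fx=4,fy=4,interpolation=cv2.INTER_CUBIC))
E
```

```text
time_s: 13.78
ee_pos: [536.0, -98.4, 281.1]
ee_rot: [179.9, 7.0, 99.7]
force: [-0.1, -0.8, -0.5]
gripper_width: 0.6
t 13.78 tip gutter [ 19.  -73.9  31.5] tip world [ 540.2 -121.4   91.5] F gutter [ 0.7 -0.2 -0.6] w 0.6 q [-10.0, 21.0, 105.0, -8.0, 52.0, -15.0]
rot left (tool, rad) [ 0.001  0.    -0.002] tool axes in gutter [[-1.0, 0.0, 0.0], [0.0, 1.0, 0.0], [-0.0, 0.0, -1.0]]
top 216 piston x,z [59.4 29.8] y range [-24.25681195  25.65199853]
```

View pics/scene6.png

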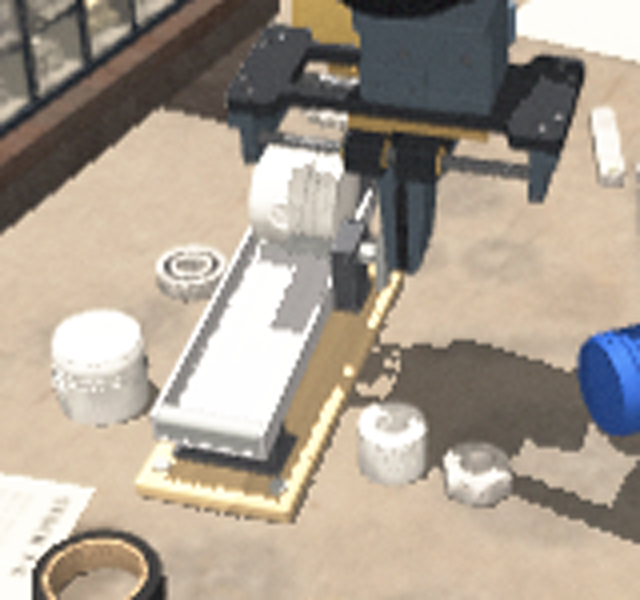

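The bolt is well in: the pad is at (380,240) close to the guide at (350,270), and the piston is unmoved. Finishing in small steps while watching the force.

```bash
python3 -m jog '[[0,0,0.002,0,0,0,0],[0,0,0.002,0,0,0,0],[0,0,0.001,0,0,0,0]]'; python3 go.py|head -1; python3 -m jog '[[0,0,0.0015,0,0,0,0],[0,0,0.0015,0,0,0,0]]'; python3 go.py|head -1;  python3 -m jog '[[0,0,0.0015,0,0,0,0],[0,0,0,0,0,0,0]]'; python3 go.py|head -1
```

```text
time_s: 14.45
ee_pos: [540.5, -97.7, 281.2]
ee_rot: [180.0, 7.0, 99.7]
force: [-1.6, -0.8, 1.6]
gripper_width: 0.5
t 14.45 tip gutter [ 19.  -69.6  31.5] tip world [ 544.5 -120.7   91.6] F gutter [ 0.7 -1.7  1.5] w 0.5 q [-10.0, 22.0, 104.0, -8.0, 52.0, -14.0]
time_s: 14.7
ee_pos: [543.5, -97.2, 281.2]
ee_rot: [180.0, 7.0, 99.7]
force: [-0.9, -0.5, 0.8]
gripper_width: 0.6
t 14.7 tip gutter [ 19.  -66.5  31.6] tip world [ 547.5 -120.2   91.6] F gutter [ 0.4 -1.   0.7] w 0.6 q [-10.0, 22.0, 104.0, -8.0, 52.0, -14.0]
time_s: 14.95
ee_pos: [545.1, -96.9, 281.2]
ee_rot: [179.9, 7.0, 99.7]
force: [-1.6, 0.4, 0.6]
gripper_width: 0.7
t 14.95 tip gutter [ 19.  -64.7  31.6] tip world [ 549.3 -119.9   91.6] F gutter [-0.5 -1.5  0.7] w 0.7 q [-10.0, 22.0, 103.0, -8.0, 52.0, -14.0]
```

```bash
python3 -m jog '[[0,0,0.0015,0,0,0,0],[0,0,0.001,0,0,0,0]]'; python3 go.py|head -1; python3 -m jog '[[0,0,0.001,0,0,0,0],[0,0,0.001,0,0,0,0]]'; python3 go.py|head -1
python3 - <<'E'
from h import *
for n,(a,b,c,d) in (("scene",(150,230,220,320)),):
    f=vision.grab_frame(n);cv2.imwrite(f"pics/{n}7.png",cv2.resize(f["color"][a:b,c:d],None,fx=7,fy=7,interpolation=cv2.INTER_CUBIC))
E
```

```text
time_s: 15.2
ee_pos: [547.4, -96.5, 281.2]
ee_rot: [180.0, 7.0, 99.7]
force: [-0.9, -0.8, 1.7]
gripper_width: 0.3
t 15.2 tip gutter [ 19.  -62.5  31.6] tip world [ 551.5 -119.5   91.6] F gutter [ 0.9 -1.   1.6] w 0.3 q [-9.0, 22.0, 103.0, -8.0, 52.0, -14.0]
time_s: 15.45
ee_pos: [548.5, -96.3, 281.2]
ee_rot: [-179.8, 7.0, 99.7]
force: [-7.4, -0.1, 5.3]
gripper_width: 0.7
t 15.45 tip gutter [ 19.  -62.   31.5] tip world [ 551.9 -119.4   91.6] F gutter [-0.5 -7.3  5.4] w 0.7 q [-9.0, 22.0, 103.0, -8.0, 53.0, -14.0]
```

View pics/scene7.png

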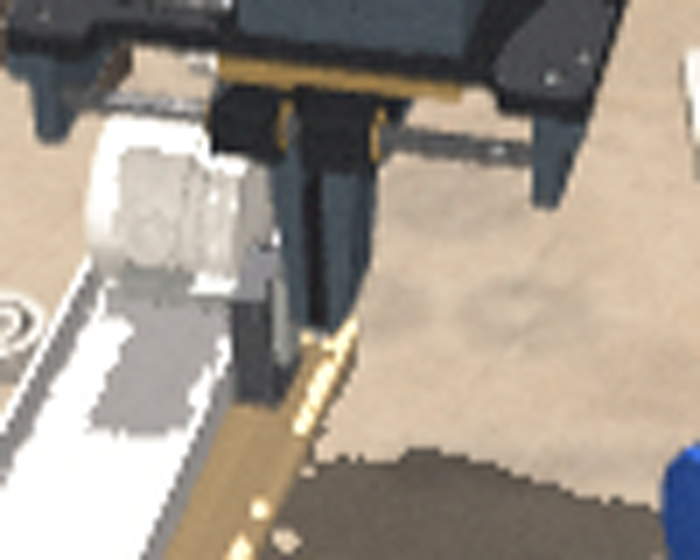

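Force jumped to 7 N with the pad against the guide (280,310): the hard stop. One more small push, then withdraw.

```bash
python3 -m jog '[[0,0,0.0015,0,0,0,0],[0,0,0,0,0,0,0]]'; python3 go.py|head -1; python3 -m jog '[[0,0,-0.006,0,0,0,0],[0,0,-0.015,0,0,0,0],[0,0,-0.03,0,0,0,0],[0,0,-0.03,-0.02,0,0,0],[0,0,-0.02,-0.04,0,0,0],[0,0,-0.02,-0.05,0,0,0],[0,0,0,0,0,0,0],[0,0,0,0,0,0,0]]';python3 go.py|head -1; python3 pm.py;python3 - <<'E'
from h import *
for n,(a,b,c,d) in (("scene",(150,230,220,320)),("top",(130,260,160,340))):
    f=vision.grab_frame(n);cv2.imwrite(f"pics/{n}8.png",cv2.resize(f["color"][a:b,c:d],None,fx=700//(d-c),fy=700//(d-c),interpolation=cv2.INTER_CUBIC))
E
```

```text
time_s: 15.75
ee_pos: [549.1, -96.2, 281.2]
ee_rot: [-179.7, 7.0, 99.7]
force: [-8.9, -1.7, 6.5]
gripper_width: 0.4
t 15.75 tip gutter [ 19.  -62.   31.5] tip world [ 552.  -119.4   91.6] F gutter [ 1.  -9.1  6.4] w 0.4 q [-9.0, 23.0, 103.0, -8.0, 53.0, -14.0]
time_s: 16.75
ee_pos: [428.7, -103.0, 390.0]
ee_rot: [179.9, 7.0, 99.7]
force: [-0.0, 0.7, 0.3]
gripper_width: 0.7
t 16.75 tip gutter [  18.6 -180.4  141.2] tip world [ 432.9 -126.   200.5] F gutter [-0.7  0.1  0.3] w 0.7 q [-13.0, 6.0, 108.0, -7.0, 63.0, -19.0]
top 504 piston x,z [59.4 29.8] y range [-25.48328913  24.87442056]
pad y 54 [-52.6118386  -48.67766425 -41.91141017]
```

View pics/scene8.png

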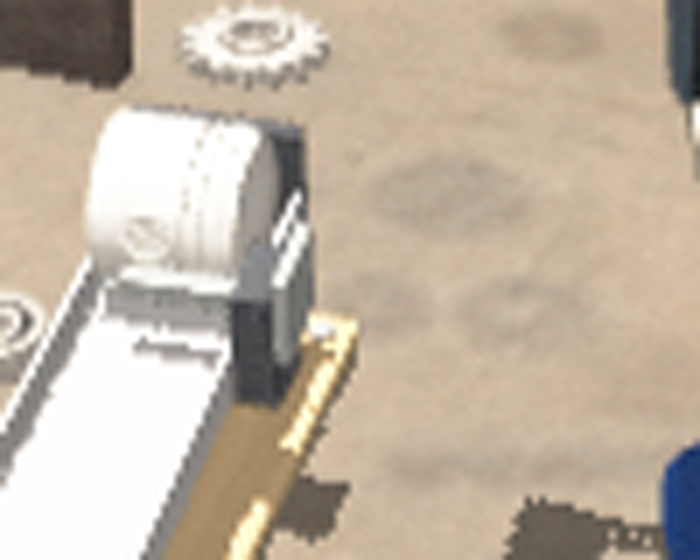

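View pics/top8.png

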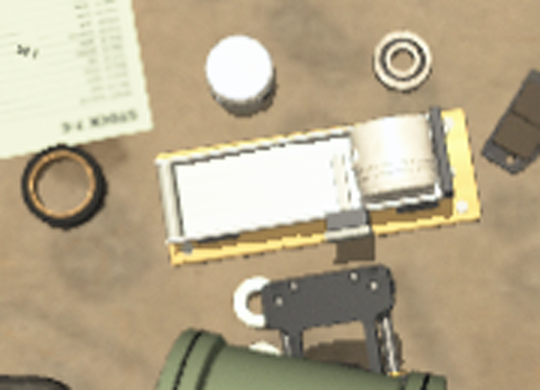

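The piston is in the seat at (395,155) in the top view, the keeper bar lies across the gutter just downhill of it at (340,175), and the pad is up against the guide at (350,228). The bystanders are where they were and the robot is clear.

```bash
python3 -c "
from workcell import ticket
print(ticket.job_done())"
```

```text
the job is handed in; nothing more can be done
None
```

The piston is in the seat and the keeper bolt is pushed home behind it. I handed the job in at about 17 s of the 48 s allowed; no verdict comes back.

- **Piston:** I pushed it uphill and over the seat bar with the fingertips, with about 1 N at each check, and let go. It stayed put with the keeper still open. The last camera fit gives gutter x 59.4 mm, z 29.8 mm and y within about 0.5 mm of the centre line. Before I handed in, x had not changed by more than 0.1 mm since I let go.
- **Keeper:** I pushed the pad with closed fingers until the force jumped from about 2 N to 9 N with no further travel. Afterwards the outer pad face measured about y = -53 mm, which is the full 52 mm, and the pictures show the bar across the gutter behind the piston.
- **Other parts:** None of them, nor the blue look-alike, was touched. In the last pictures they look unmoved; the lock nut was partly hidden under the arm in the last top view, so I did not re-measure it. The robot was clear of everything.

No check failed. The joint value of the keeper is not reported directly, so I judged it from the force and the pictures.

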